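# Catch the spice caddy on its ramp

## Robot

A 6-joint arm with a two-finger parallel gripper is mounted at the origin on the work surface. World frame = base frame: x ahead of the robot, y to its left, z up, the work surface at z = 0. Lengths are in mm, angles in rad, forces in N, time in s.
With the tool pointing down it reaches from about 250 to 850 mm from the base axis. Payload 12.5 kg.
Tool frame: the origin (TCP) lies on the centre line of the jaws, within the pads' length; the fingertips stand 14 mm ahead of it and the grasp point (between the pads) lies 5 mm behind it; z points along the fingers, y is the line along which they close (so a half turn about z gives the same grasp; the last joint's range is limited). The gripper opens to 93 mm and grips with 3 to 60 N. Pads are 15 mm wide; open, the fingers measure 128 mm over their backs; the gripper's body (75 mm by 188 mm) begins 65 mm behind the grasp point.
Start: joints at [-1.406, 0.351, 1.652, -0, 1.139, -0.085], TCP at [135.986, -532.909, 232.633] pointing down, gripper open.
Joint ranges: [-2.75, 2.75], [-0.79, 2.1], [0.01, 2.65], [-1.57, 4.71], [0.07, 3.14], [-2.87, 2.87]. Speed limits (rad/s): [2.22, 2.22, 2.79, 3.14, 3.14, 3.14].

## Interface

Orientations are given as a unit quaternion [w, x, y, z].
In Python, from bench import sensors, eyes, workorder gives the robot as it stands.
- The arm moves only by the shell command python3 -m creep 'ROWS' [FORCE]. ROWS is JSON, a list that holds one entry, the list of rows, each a list of 5 numbers: the shift along the tool's x, y, z each as a share of 25 cm, from -1 to 1, then the turn about the tool's z as a share of 180 degrees, from -1 to 1, then the opening, from -1 (shut) to 1 (fully open). In form: [[[dx, dy, dz, yaw, gripper], ...]]. A call has exactly 10 rows; each row shifts and turns the commanded pose from where the row before left it, along the tool's axes as they then stand; what a row does not reach is not made up. A row lasts 1/8 s, in which the tool goes at most 62.5 mm and 10.7 degrees, less where a joint would pass 70% of its speed; a pose out of reach is approached as far as the arm can. A call with a number of a shift or a turn outside -1 to 1 is refused whole. A call with a gripper value outside its range is refused whole. The fingers move at their own pace and stop on an object; FORCE is the grip in N (left out, the last holds). Time passes only in rows, so rows that do not move let the fingers close, or fill a call up. It gives the time, the measured TCP pose, the force, the opening and the grip force at its end, in the units of the state.
- sensors.observe(): the state, without advancing time (a new reading comes with each control period).
- eyes.grab_frame(name): name is "side" or "top" or "wrist"; returns a dict with "color" (384x512x3 uint8, red, green, blue), "fx", "fy", "cx", "cy" (pixels), "R" (3x3) and "t" (3): a world point X has camera coordinates R X + t. Camera axes: x right, y down, z forward; pixel columns grow to the right and rows downward; lengths in mm; the calibration is good to about 2 mm. The wrist camera is an equidistant fisheye: a pixel r from the principal point sees the ray r / f radians off the axis. A picture is of the moment at which its call begins. There is no depth.
- workorder.sign_off(): hands the job in; it is judged then, once.
The state is a dict: "t": time; "joint_positions": joint angles; "joint_velocities": joint speeds; "joint_torque": joint torques, N m; "position": TCP position; "ee_rot": TCP orientation; "force": force on the tool from outside, world axes, zero at the start; "torque": the same for the moment, N m; "grip_width": finger opening in mm; "gripper_force": force on a finger pad.
Only numpy, scipy, OpenCV 4.12 (cv2) and the standard library are available. Lean on these libraries where they do the work, as an engineer would, in place of code of your own. Each camera call takes 0.05 s, during which the arm holds its last target. There are 200 camera calls.

## Task

Push the gate lever of the sloping rack so that the little wheeled caddy with the spice jar rolls down, and catch it softly by its sprung bumper on your closed fingers in the open stretch below the clear hood: move along with it, slow it gradually to a stop well short of the end posts and keep it there for a full second. Then let it down slowly until it rests against the two end posts and take your hand away. Never push the bumper in hard, let the caddy run into the posts at speed or upset its jar, and leave the other things on the counter alone.

Things in the scene. Friction and masses are not known exactly. Their poses are not given: they have to be found in the camera images.
- rack: Fixed wooden ramp rack, 600 x 150 mm. Origin on the counter under its middle; +x runs downhill along the lane, z up. The lane, a flat board 136 mm wide between side walls 22 mm high, falls 0.04 rad to +x; its surface is 50 mm above the counter at x = 0. Gate at the upper end, clear hood next, then open lane to two end posts near x = 262 mm.
- gate (a joint): Angle of the aluminium gate, rad: 0 hanging shut, 1.4 fully open. Axle across the lane at rack x = -190 mm, 104 mm above the lane; a flap hangs 66 mm down in front of the caddy's jar and so holds the caddy; a flat lever (36 mm wide, 5 thick) stands 66 mm up. Pushing the lever uphill (rack -x) swings the flap downhill and up. Stays where left (friction 0.06 N m); frees the jar at about 1.1 rad.
- lever_tip (a point): Middle of the upper end of the gate lever, 66 mm from the axle; it moves with the gate.
- hood_mouth (a point): Point of the lane's surface on the midline under the downhill edge of the transparent hood (rack x = 40 mm). The hood covers the lane from rack x = -125 to +40 mm, roof top 84 mm above the lane, so the hand cannot get in front of the caddy there; downhill of this point the lane is open above.
- lane_end (a point): Point of the lane's surface on the midline level with the uphill faces of the two end posts (rack x = 262 mm). The posts are 48 mm high, 26 wide, 12 thick, centred 45 mm either side of the midline; closed fingers and the bumper pass through the 64 mm gap. Resting against the posts, the caddy's origin is 42 mm uphill of here.
- caddy (a joint): How far the caddy has rolled down the lane from its start, m: 0 at the gate, 0.434 resting against the end posts. The caddy has four wheels and keeps to the lane. Total with jar and bumper 0.86 kg; the body (0.7 kg) varies +/-25 %. Viscous drag 1.0 N per m/s: it pulls away at 0.35 m/s2 and its bumper leaves the hood about 1.2 s after release at about 0.25 m/s.
- caddy_foot (a point): Point on the lane under the centre of the caddy (84 mm long, 112 wide, 62 high at the tray's rear wall, bumper in front). It starts at rack x = -214 mm.
- bumper (a joint): How far the caddy's bumper is pushed in, m: 0 = free, 0.032 = bottomed. Spring 100 N/m, damper 2 N s/m. The caddy's weight resting on it on this slope pushes it in about 3 mm; catching at nearly the caddy's own speed and braking gently stays under 10 mm; 15 mm and more is a bump that jolts the jar.
- bumper_face (a point): Centre of the front face of the bumper, a rubber plate 44 mm wide and 36 mm high, centred 32 mm above the lane, 78 mm ahead of the caddy's origin when free.
- spice_jar: Small glass spice jar with twist cap, 40 mm across, 52 high, 0.12 kg, standing loose in the caddy's tray (tray floor 22 mm above the lane, high rear wall); origin under its centre, z up through the cap. At the start the shut gate holds it and with it the caddy.
- bento: Bystander: transparent snap-clip lunch box, 114 x 178 x 61 mm, origin under its centre.
- chopstick_rest: Bystander: small dark wooden chopstick rest, 50 x 16 x 14 mm, origin under its centre.
- spoon: Bystander: aluminium spoon 170 mm long lying on the counter.
- dispenser: Bystander: empty green plastic push dispenser bottle, 66 mm across, 189 mm high, origin under its centre.
- spare_jar: Bystander: standing amber spice jar, 48 mm across, 100 mm high.
- rice_bowl: Bystander: blue ceramic bowl, 116 mm across, 55 mm high.
- mug: Bystander: white mug, 76 mm across, 85 mm high, handle at its +y side.

How it is judged:
By the outcome, as a careful person would: the job done as asked, in the order asked, and still so for the second after the job is handed in, with the robot touching nothing.
It also fails if it takes over 35 s, if anything falls off the work surface, if the arm or the gripper's body presses on something with over 40 N, if the wrist force passes 120 N, or if a joint passes its speed limit or range.

## Working session

There is one attempt and no reset: what is moved stays moved. The work goes in short steps, Python scripts to look and compute and a shell command to move; the robot and the scene stay as the last step left them, time stands still between calls to the robot, and variables do not carry over. Pictures are saved under pics/ and viewed, at most 12 in all, crops included, and the job is handed in when it is done.

```bash
ls; mkdir -p pics
python3 - <<'E'
from bench import sensors, eyes
import cv2
s=sensors.observe(); print(s)
for n in("side","top"):
    f=eyes.grab_frame(n); print(n,f["fx"],f["fy"],f["cx"],f["cy"],f["R"],f["t"])
    cv2.imwrite(f"pics/{n}0.png",cv2.resize(f["color"][...,::-1],(800,600),interpolation=cv2.INTER_CUBIC))
    cv2.imwrite(f"/tmp/{n}0.png",f["color"][...,::-1])
E
```

```text
pics
{'t': 0.0, 'joint_positions': array([-1.40562239e+00,  3.51245934e-01,  1.65240607e+00, -2.39597469e-05,
        1.13909692e+00, -8.45921351e-02]), 'joint_velocities': array([-0.00207626,  0.00329878,  0.00111289,  0.00010888,  0.00165006,
       -0.00021047]), 'joint_torque': array([ 7.49889150e-04, -4.97324467e+01, -2.85258722e+01,  6.99713454e-02,
        2.57718097e-02, -1.19564384e-04]), 'position': array([ 135.91804459, -532.610528  ,  232.10295856]), 'ee_rot': array([-5.77225165e-04,  9.92211452e-01,  1.24563642e-01, -3.41562437e-05]), 'force': array([ 0.58117283,  0.22526644, -0.40190542]), 'torque': array([-0.02140603,  0.01513668, -0.0037311 ]), 'gripper_force': 0.0, 'grip_width': 93.3270638051121}
side 369.0638334925782 369.0638334925782 255.3430374341965 201.32929337405338 [[ 0.63539655  0.77204806 -0.01459494]
 [ 0.47897162 -0.40887886 -0.77679101]
 [-0.60568756  0.48657976 -0.62958933]] [-381.87839805 -138.83568659 1578.17894385]
top 482.3532496221169 482.3532496221169 246.6016299384397 196.60730658322854 [[ 0.0137795  -0.99947658  0.02926944]
 [-0.98461941 -0.01866183 -0.17371344]
 [ 0.17416874 -0.02642558 -0.98436118]] [ -18.81189312  585.02640078 1426.0008662 ]
```

View pics/side0.png

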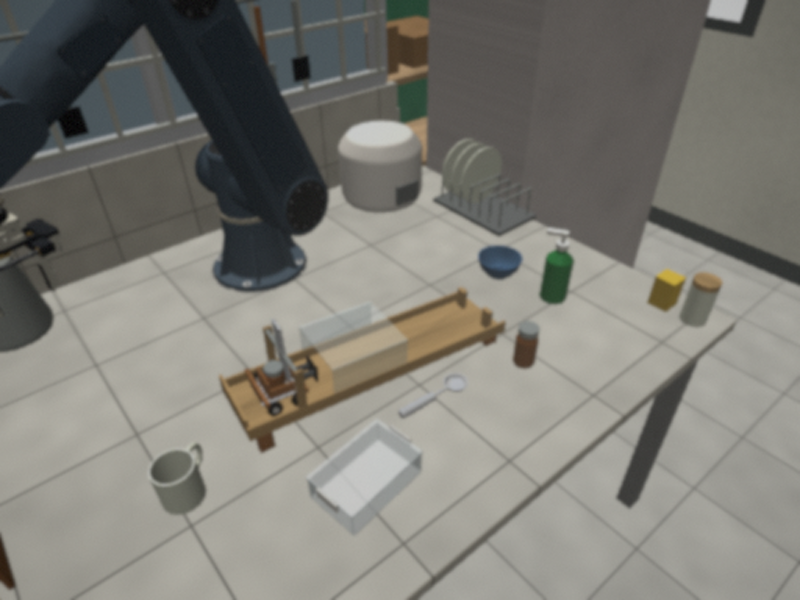

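View pics/top0.png

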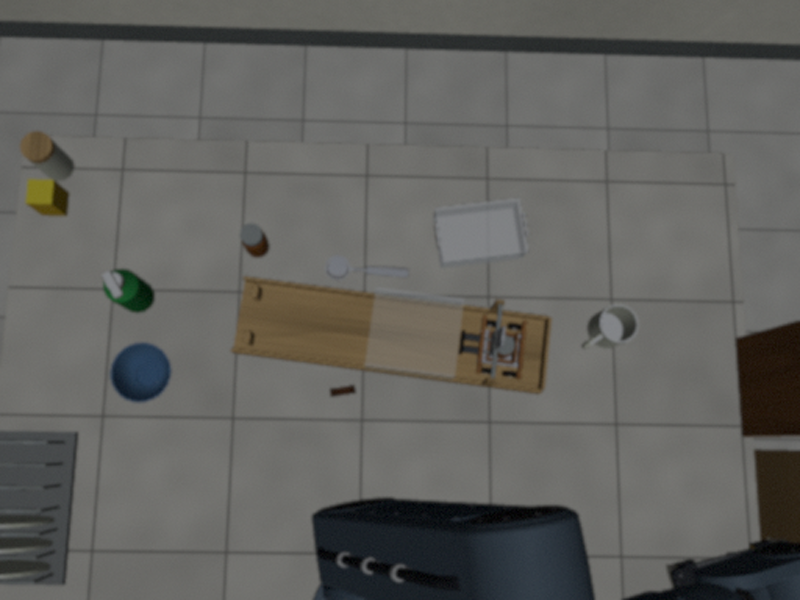

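Side view (800x600): rack from (222,380) upper end to (503,325) lower end, gate lever near (278,338), posts (462,297) and (487,317). Top view: rack corners at (247,278), (234,352), (550,317), (543,391). Rack downhill is world +y.

```bash
cat > h.py <<'E'
import numpy as np,cv2
from bench import eyes,sensors
def ray(f,u,v):
    d=f["R"].T@np.array([(u-f["cx"])/f["fx"],(v-f["cy"])/f["fy"],1.]); return -f["R"].T@f["t"],d
def onz(f,u,v,z):
    c,d=ray(f,u,v); return c+d*(z-c[2])/d[2]
def proj(f,X):
    p=f["R"]@X+f["t"]; return p[0]/p[2]*f["fx"]+f["cx"],p[1]/p[2]*f["fy"]+f["cy"]
E
python3 - <<'E'
from h import *
f=eyes.grab_frame("top"); g=eyes.grab_frame("side")
im=f["color"]; hsv=cv2.cvtColor(im,cv2.COLOR_RGB2HSV)
m=cv2.inRange(hsv,(5,60,40),(25,255,255)); m[:170]=0;m[260:]=0;m[:,:145]=0;m[:,360:]=0
m=cv2.morphologyEx(m,cv2.MORPH_CLOSE,np.ones((9,9)))
c=max(cv2.findContours(m,0,2)[0],key=cv2.contourArea)
# edges of the long sides at several columns -> outer wall tops
pts=[]
for u in list(range(165,230,5))+list(range(330,345,5)):
    r=np.where(m[:,u])[0]; pts.append((u,r.min(),r.max()+1))
pts=np.array(pts,float)
a=np.polyfit(pts[:,0],pts[:,1],1);b=np.polyfit(pts[:,0],pts[:,2],1)
print(a,b)
box=cv2.boxPoints(cv2.minAreaRect(c));print(box*1.5625)
for k in (a,b):
  for u,z in((165,62),(340,82)):
    print(onz(f,u,np.polyval(k,u),z).round(1))
P=np.array([onz(f,*p,72)[:2] for p in box]);print(P,P.mean(0))
for uv in((258,293),(251,338)):print('post',onz(f,uv[0]*.64,uv[1]*.64,87))
def crop(f,x0,y0,w,h,s,n): cv2.imwrite(n,cv2.resize(f["color"][y0:y0+h,x0:x0+w,::-1],None,fx=s,fy=s,interpolation=cv2.INTER_CUBIC))
crop(f,145,170,220,90,3.6,"/tmp/a.png");crop(g,135,180,200,112,3.96,"/tmp/b.png")
A=cv2.imread("/tmp/a.png");B=cv2.imread("/tmp/b.png");o=np.zeros((A.shape[0]+0,792,3),np.uint8)
v=np.zeros((600,800,3),np.uint8);B=cv2.resize(B,(480,269));v[:324,:792]=A;v[328:597,:480]=B;cv2.imwrite("pics/c1.png",v)
E
```

```text
[1.32267303e-01 1.56360859e+02] [1.33365155e-01 2.08992959e+02]
[[231.01764 351.7282 ]
 [242.65323 265.18866]
 [554.35034 307.09747]
 [542.7147  393.63702]]
[635.7 240.5  62. ]
[ 570.7 -289.9   82. ]
[474.4 233.5  62. ]
[ 412.  -286.7   82. ]
[[ 490.09997932  283.56854162]
 [ 659.16753841  269.41227007]
 [ 588.06285301 -337.67968626]
 [ 420.03416292 -311.08244411]] [539.34113341 -23.94532967]
post [601.89055297 235.23074013  87.        ]
post [515.09012622 244.66588668  87.        ]
```

View pics/c1.png

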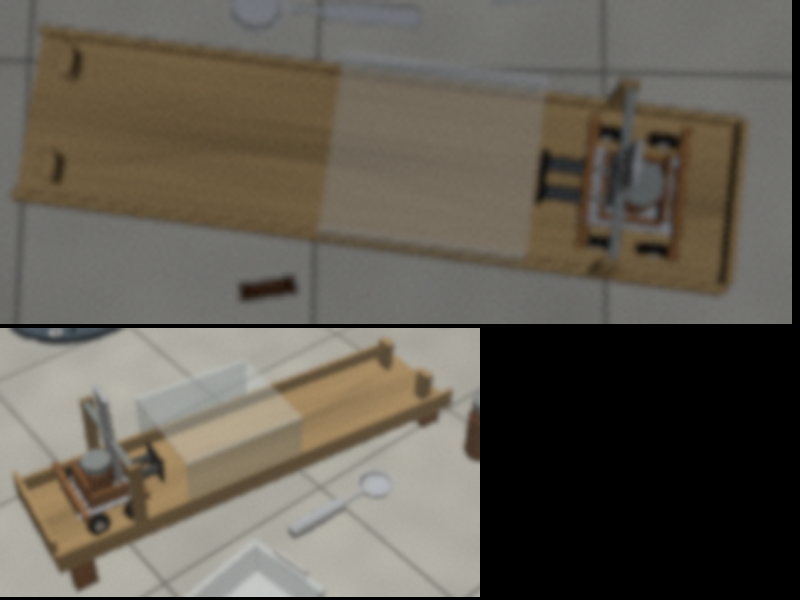

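Crop (3.6x, offset 145,170): rack corners (42,27), (15,198), (745,120), (722,293); lever's plate runs across the caddy at x≈620; hood mouth edge (340,65)-(318,238); posts at (72,62), (57,166).

Run:
```python
from h import *
f=eyes.grab_frame("top"); g=eyes.grab_frame("side")
T=lambda u,v,z: onz(f,145+(u+.5)/3.6-.5,170+(v+.5)/3.6-.5,z)
S=lambda u,v: (135+u/2.4,180+(v-328)/2.4)
c=[T(42,27,60),T(15,198,60),T(745,120,84),T(722,293,84)]
for p in c:print(p.round(1))
mid=np.mean(c,0);print('mid',mid)
dn=(c[0]+c[1]-c[2]-c[3])[:2]/2;print('len',np.linalg.norm(dn),'yaw',np.arctan2(dn[1],dn[0]))
yaw=np.arctan2(dn[1],dn[0]);x=np.array([np.cos(yaw),np.sin(yaw)]);y=np.array([-x[1],x[0]])
def rk(p): d=p[:2]-mid[:2];return (d@x).round(1),(d@y).round(1)
print('hood',[rk(T(*q)) for q in((340,65,132),(318,238,132))],'posts',[rk(T(*q)) for q in((80,62,87),(64,166,87))])
print('bumper',rk(T(540,175,90)))
# lever check: tip predicted in both views
def W(X,Y,z):return np.r_[mid[:2]+X*x+Y*y,z]
tip=W(-190,0,50+.04*190+104+66); tip[:2]-=0
for q in((-190,0),):print('tip',tip)
for n,F in(("top",f),("side",g)):
  im=F["color"][...,::-1].copy()
  for X,Y,z in((-190,0,227),(-190,18,227),(-190,-18,227),(262,45,88),(262,-45,88),(262,0,39.5),(40,75,132),(40,-75,132),(300,75,60),(300,-75,60),(-300,75,84),(-300,-75,84)):
    u,v=proj(F,W(X,Y,z)); cv2.drawMarker(im,(int(u*8),int(v*8)),(0,0,255)) if 0 else cv2.circle(im,(int(u*8),int(v*8)),6,(0,0,255),-1,shift=3)
  x0,y0,w,h=(145,160,220,100) if n=="top" else (135,165,200,130)
  cr=cv2.resize(im[y0:y0+h,x0:x0+w],None,fx=3,fy=3,interpolation=cv2.INTER_CUBIC)
  if n=="top":A=cr
v=np.zeros((600,760,3),np.uint8)
cr=cv2.resize(cr,(440,286));v[:300,:660]=A;v[305:591,:440]=cr;cv2.imwrite("pics/c2.png",v)
```

```text
[638.8 267.3  60. ]
[492.9 282.9  60. ]
[ 566.1 -324.4   84. ]
[ 421.8 -301.9   84. ]
mid [529.89903483 -19.03251991  72.        ]
len 592.647489563618 yaw 1.4491224651195598
hood [(np.float64(42.0), np.float64(-62.3)), (np.float64(40.0), np.float64(78.3))] posts [(np.float64(256.3), np.float64(-43.3)), (np.float64(255.1), np.float64(44.3))]
bumper (np.float64(-133.4), np.float64(-2.2))
tip [ 506.83800083 -207.62782396  227.6       ]
```

View pics/c2.png

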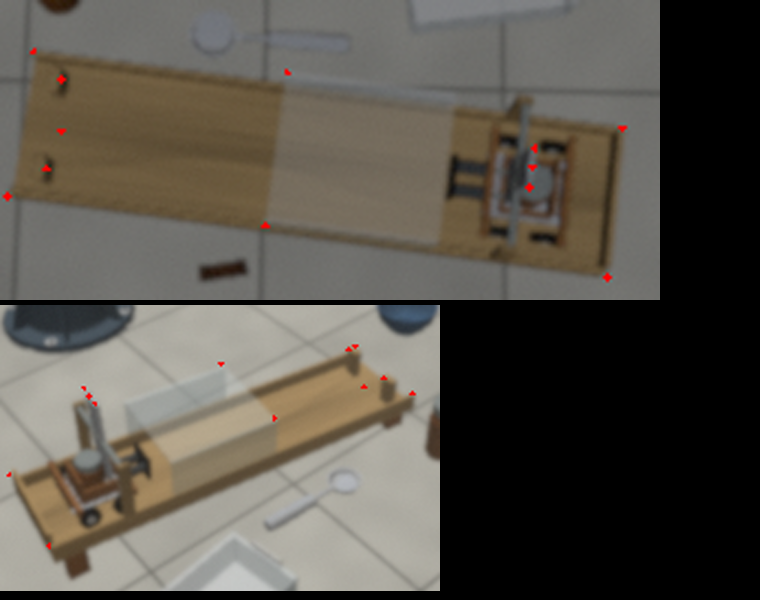

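The points match the rack within about 5 mm: mid (530,-19), downhill yaw 1.449. I'll turn the hand to line up with the lane first, raising and closing it.

```bash
python3 -m creep '[[[0,0,-0.08,-0.0545,-1],[0,0,-0.08,-0.0545,-1],[0,0,-0.05,-0.0545,-1],[0,0,0,-0.0545,-1],[0,0,0,-0.0545,-1],[0,0,0,-0.0545,-1],[0,0,0,-0.0545,-1],[0,0,0,0,-1],[0.05,0.05,0,0,-1],[0.1,0.1,0,0,-1]]]' 20
python3 -m creep '[[[0.163,0.1315,0,0,-1],[0.163,0.1315,0,0,-1],[0.163,0.1315,0,0,-1],[0.163,0.1315,0,0,-1],[0.163,0.1315,0,0,-1],[0.163,0.1315,0,0,-1],[0.163,0.1315,0,0,-1],[0.163,0.1315,0,0,-1],[0.163,0.03,0,0,-1],[0,0,0,0,-1]]]'
cat >> h.py <<'E'
YAW=1.449;MID=np.array([530.,-19.]);ex=np.array([np.cos(YAW),np.sin(YAW)]);ey=np.array([-ex[1],ex[0]])
def W(X,Y,z):return np.r_[MID+X*ex+Y*ey,z]
def rk(p): d=np.asarray(p)[:2]-MID;return np.array([d@ex,d@ey])
def st():
    s=sensors.observe();q=s["ee_rot"];print("t",round(s["t"],3),"rackXY",rk(s["position"]).round(1),"z",s["position"][2].round(1),"yaw",round(2*np.arctan2(q[2],q[1]),4),"F",s["force"].round(2),"w",round(s["grip_width"],1));return s
E
python3 -c "
from h import *
st()"
```

```text
t: 1.55
position: [178.4, -499.6, 285.0]
ee_rot: [-0.0, 0.751, 0.661, 0.0]
force: [1.0, 0.4, 0.2]
grip_width: 0.6
gripper_force: 0.0
t: 2.8
position: [491.6, -166.3, 285.1]
ee_rot: [-0.0, 0.749, 0.663, 0.0]
force: [-0.1, -0.6, 0.5]
grip_width: 0.5
gripper_force: 0.0
t 2.8 rackXY [-150.9   20.2] z 285.1 yaw 1.4493 F [-0.09 -0.62  0.48] w 0.5
```

```bash
python3 -m creep '[[[0,0.041,0,0,-1],[0,0.04,0,0,-1],[0,0,0.1,0,-1],[0,0,0.15,0,-1],[0,0,0.106,0,-1],[0,0,0,0,-1],[0,0,0,0,-1],[0,0,0,0,-1],[0,0,0,0,-1],[0,0,0,0,-1]]]'
python3 - <<'E'
from h import *
st()
v=np.zeros((600,800,3),np.uint8)
for n,r,sl in(("top",(260,170,110,100),(0,0)),("side",(120,150,120,130),(400,0)),("wrist",None,None)):
    f=eyes.grab_frame(n);im=f["color"][...,::-1].copy();cv2.imwrite(f"/tmp/{n}1.png",im)
    if n!="wrist":
        x0,y0,w,h=r;c=cv2.resize(im[y0:y0+h,x0:x0+w],None,fx=2.8,fy=2.8,interpolation=cv2.INTER_CUBIC)[:360,:395]
        v[sl[1]:sl[1]+c.shape[0],sl[0]:sl[0]+c.shape[1]]=c
    else: v[366:600,0:312]=cv2.resize(im,(312,234))
cv2.imwrite("pics/c3.png",v)
E
```

```text
t: 4.05
position: [511.3, -171.8, 196.5]
ee_rot: [0.0, 0.749, 0.663, 0.0]
force: [-0.7, -1.4, -1.1]
grip_width: 0.5
gripper_force: 0.0
t 4.05 rackXY [-154.    0.] z 196.5 yaw 1.4484 F [-0.71 -1.36 -1.11] w 0.5
```

View pics/c3.png

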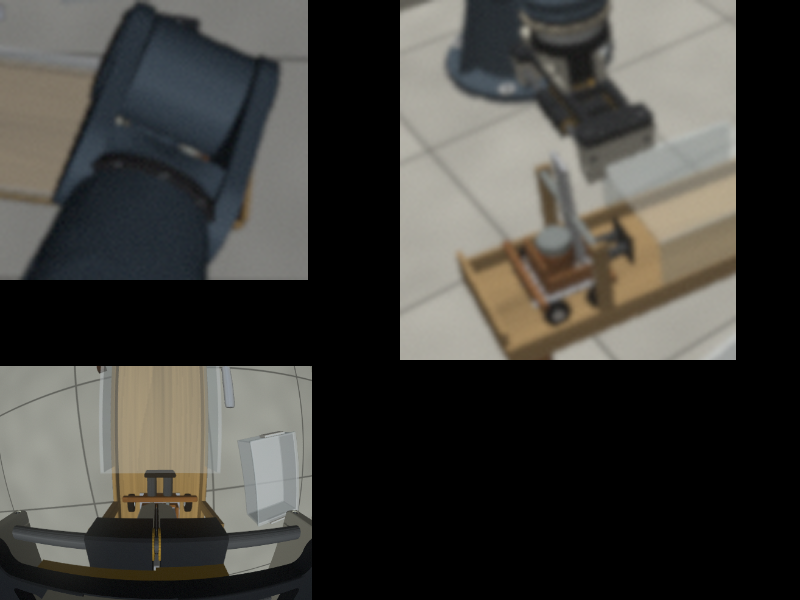

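The wrist view shows bumper (159,474) and hood edges (101/219) centred about 3 px right of the fingers (156). I'll measure this in the wrist picture.

Run:
```python
from h import *
f=eyes.grab_frame("wrist");im=f["color"];s=st()
print(f["fx"],f["cx"],f["cy"], 'cam',(-f["R"].T@f["t"]).round(1))
def wz(u,v,z):
    a,b=u-f["cx"],v-f["cy"];r=np.hypot(a,b);th=r/f["fx"];d=np.array([a/r*np.sin(th),b/r*np.sin(th),np.cos(th)])
    d=f["R"].T@d;c=-f["R"].T@f["t"];return c+d*(z-c[2])/d[2]
cv2.imwrite("pics/w1.png",cv2.resize(im[0:280,140:380,::-1],None,fx=2.14,fy=2.14,interpolation=cv2.INTER_CUBIC))
for u,v,z in((263,177,105),): print(rk(wz(u,v,z)))
g=cv2.cvtColor(im,cv2.COLOR_RGB2GRAY);b=(g[168:195,225:300]<45)
print([(168+i,225+np.where(r)[0].min(),225+np.where(r)[0].max()) for i,r in enumerate(b) if r.any()])
```

```text
t 4.25 rackXY [-1.539e+02  1.000e-01] z 196.2 yaw 1.4483 F [ 0.4  -0.23 -0.03] w 0.4
297.3186396354542 256.4042977178116 194.2224964803354 cam [521.4 -98.6 348.6]
[-131.97615216   -6.53169439]
[(176, np.int64(242), np.int64(286)), (177, np.int64(238), np.int64(286)), (178, np.int64(238), np.int64(287)), (179, np.int64(238), np.int64(287)), (180, np.int64(237), np.int64(287)), (181, np.int64(238), np.int64(287)), (182, np.int64(242), np.int64(282))]
```

View pics/w1.png

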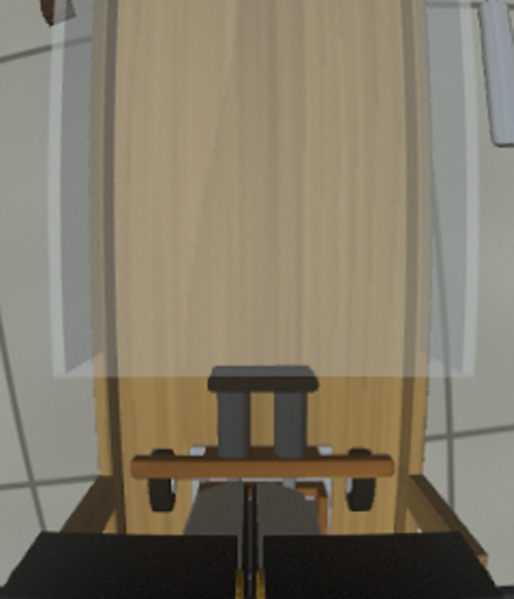

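The bumper lies at my-frame (-132,-6.5), so the rack midline is about 6 mm further toward tool +y. I'll correct that and pre-open the gate part way, gently.

```bash
python3 -m creep '[[[0,0.023,0,0,-1],[0,0,0,0,-1],[-0.02,0,0,0,-1],[-0.02,0,0,0,-1],[-0.02,0,0,0,-1],[-0.02,0,0,0,-1],[-0.02,0,0,0,-1],[-0.02,0,0,0,-1],[-0.006,0,0,0,-1],[0,0,0,0,-1]]]'
sed -i 's/^YAW.*/&;MID=MID+3*ex-6*ey/' h.py
python3 - <<'E'
from h import *
s=st()
v=np.zeros((600,800,3),np.uint8)
f=eyes.grab_frame("side");im=f["color"][...,::-1].copy()
cv2.imwrite("/tmp/s2.png",im)
for X,Y,z in ((-190,0,163),(262,45,88),(262,-45,88),(40,75,132),(40,-75,132),(300,75,60),(300,-75,60),(-300,75,84),(-300,-75,84)): 
    u,w=proj(f,W(X,Y,z));cv2.circle(im,(int(u*8),int(w*8)),5,(0,0,255),-1,shift=3)
v[:600,:420]=cv2.resize(im[165:300,130:225],None,fx=4.44,fy=4.44,interpolation=cv2.INTER_CUBIC)[:600,:420]
v[:300,422:800]=cv2.resize(im[165:265,215:341],(378,300),interpolation=cv2.INTER_CUBIC)
f=eyes.grab_frame("wrist");v[305:600,422:722]=cv2.resize(f["color"][100:296,150:350,::-1],(300,295))
cv2.imwrite("pics/c4.png",v)
E
```

```text
t: 5.5
position: [513.0, -204.1, 196.1]
ee_rot: [0.0, 0.749, 0.662, -0.0]
force: [1.0, -0.3, 0.4]
grip_width: 0.4
gripper_force: 0.0
t 5.5 rackXY [-188.8    0.4] z 196.1 yaw 1.4483 F [ 1.02 -0.29  0.38] w 0.4Traceback (most recent call last):
  File "<stdin>", line 8, in <module>
ValueError: could not broadcast input array from shape (599,420,3) into shape (600,420,3)
```

Run:
```python
from h import *
v=np.zeros((600,800,3),np.uint8)
f=eyes.grab_frame("side");im=f["color"][...,::-1].copy()
for X,Y,z in ((-190,0,163),(262,45,88),(262,-45,88),(40,75,132),(40,-75,132),(300,75,60),(300,-75,60),(-300,75,84),(-300,-75,84)): 
    u,w=proj(f,W(X,Y,z));cv2.circle(im,(int(u*8),int(w*8)),5,(0,0,255),-1,shift=3)
v[:600,:420]=cv2.resize(im[165:300,130:225],(420,600),interpolation=cv2.INTER_CUBIC)
v[:300,422:800]=cv2.resize(im[165:265,215:341],(378,300),interpolation=cv2.INTER_CUBIC)
f=eyes.grab_frame("wrist");v[305:600,422:722]=cv2.resize(f["color"][100:296,150:350,::-1],(300,295))
cv2.imwrite("pics/c4.png",v)
```

```text
(no output)
```

View pics/c4.png

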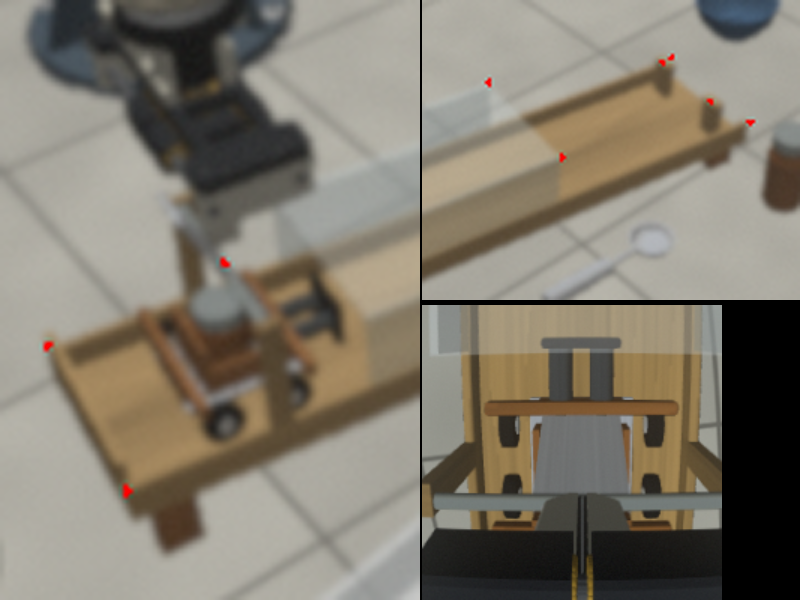

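The gate is open about 0.5 rad, with the finger on the lever and centred on the bumper. Now I'll release, travel over the hood and drop in below its mouth, then measure the caddy.

```bash
python3 -m creep '[[[-0.05,0,0.016,0,-1],[-0.074,0,0.016,0,-1],[0,0,0,0,-1],[0.18,0,-0.02,0,-1],[0.23,0,0,0,-1],[0.23,0,0.02,0,-1],[0.23,0,0.02,0,-1],[0.24,0,0.02,0,-1],[0.08,0,0.18,0,-1],[0,0,0.2,0,-1]]]'
python3 - <<'E'
from h import *
s=st()
f=eyes.grab_frame("side");im=f["color"];cv2.imwrite("/tmp/s3.png",im[...,::-1])
v=np.zeros((600,800,3),np.uint8);v[:480,:800]=cv2.resize(im[170:290,130:330,::-1],(800,480),interpolation=cv2.INTER_CUBIC)
for X in(-100,-60,-20,20):
  print(X,[ (round((p[0]-130)*4),round((p[1]-170)*4)) for p in [proj(f,W(X,0,50-.04*X+50))]])
cv2.imwrite("pics/c5.png",v)
E
```

```text
t: 6.9
position: [546.2, 62.2, 82.5]
ee_rot: [0.001, 0.748, 0.663, 0.001]
force: [0.8, 0.1, -0.8]
grip_width: 0.2
gripper_force: 0.3
t 6.9 rackXY [79.6 -0.2] z 82.5 yaw 1.4505 F [ 0.84  0.13 -0.79] w 0.2
-100 [(320, 228)]
-60 [(366, 210)]
-20 [(410, 193)]
20 [(454, 176)]
```

View pics/c5.png

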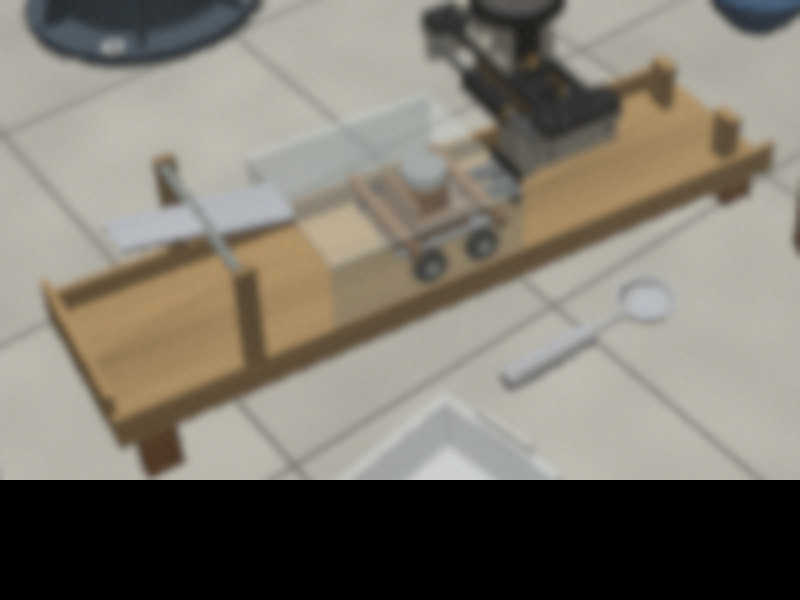

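Gate is fully open (lever flat); the caddy is under the hood with cap at (425,163) in the crop, its bumper near the mouth. I'm computing its position before moving.

Run:
```python
from h import *
from types import SimpleNamespace
R=np.array([[ 0.63539655,0.77204806,-0.01459494],[0.47897162,-0.40887886,-0.77679101],[-0.60568756,0.48657976,-0.62958933]]);t=np.array([-381.87839805,-138.83568659,1578.17894385])
f=dict(R=R,t=t,fx=369.06383,fy=369.06383,cx=255.343,cy=201.329)
a=cv2.imread("/tmp/side0.png");b=cv2.imread("/tmp/s3.png")
A=a[225:262,160:205];
# jar+cap template match, and masks of cap (grey in front of wood)
for n,im,(x0,y0,w,h) in(("0",a,(165,226,24,18)),("3",b,(226,200,24,18))):
    print(n);print(im[y0:y0+h,x0:x0+w].astype(int)[:,:,2]-im[y0:y0+h,x0:x0+w].astype(int)[:,:,0])
for u,v,z in((176,236,132),(236.3,211,126)):print(rk(onz(f,u,v,z)))
# bumper/wheels: front wheel centre (482,242), rear (430,265) near side
for u,v in((482,242),(430,265)):
    print('wheel',rk(onz(f,130+u/4,170+v/4,52+14)))
# initial wheels in c4: rear (224,425)
print('w0 rear', rk(onz(f,130+224/4.42,165+425/4.44,59+14)),'front',rk(onz(f,130+296/4.42,165+392/4.44,58+14)))
```

```text
0
[[11 11 12 13 12 16 23 32 35 32 25 17 11  6  4  2  3  5 12 25 33 38 41 45]
 [11 12 12 12 13 16 21 30 34 33 27 19 13  7  3  3  1  4 14 29 41 44 44 43]
 [11 11 12 12 13 15 21 30 34 34 27 23 18 11  6  2  1  1  8 19 32 39 41 38]
 [12 11 11 13 13 13 19 27 27 26 25 27 25 17  6  4  2  1  2  7 16 28 34 38]
 [11 12 12 12 12 13 16 17 14 12 14 18 22 17  7  1  1  1  1  2  8 19 32 38]
 [12 13 14 16 15 11 11  7  3  3  3  3  6  5  2  1  1  1  0  1  3 12 29 43]
 [16 19 21 22 17 10  3  0 -2 -2 -2 -2 -1 -1 -1 -2  0  1  1  2  3  8 23 44]
 [26 31 34 30 17  5  0 -2 -2 -2 -2 -2 -3 -2 -2 -1  1  1  1  4  5  7 14 33]
 [43 45 40 26 10  1 -3 -2 -2 -3 -3 -2 -2 -3 -2  0  0  2  4  9 11  7  6 16]
 [55 50 38 20  5 -2 -2 -2 -3 -3 -2 -2 -2 -3 -2 -1  1  2  3  9 15  9  5  7]
 [57 52 38 17  2 -2 -3 -2 -3 -3 -2 -2 -2 -2  0  2  5  4  2  8 16 17 12 11]
 [53 56 44 23  7 -1 -2 -2 -2 -2 -2 -2 -1  0  1  8 10  5  2  5 14 24 27 28]
 [48 56 54 36 15  3  0  0 -1 -2 -1  0  1  3  6 14 17 10  4  3 11 26 36 39]
 [42 52 57 52 33 14  4  3  2  2  3  3  4  7 13 21 21 11  3  4  9 21 34 41]
 [33 46 54 58 50 30 17 10  8  9  9 10 14 17 24 2
[... 1103 characters left out ...]
-4 -4 -4 -4 -4 -4 -3  2 15 30 37 39 37 35 30 25 19]
 [25 26 23 16  7 -1 -4 -5 -4 -5 -4 -3 -5 -2  1 10 26 36 39 37 29 19 11  4]
 [29 30 26 19  9  2 -3 -5 -5 -5 -4 -4 -5 -2  0 11 23 31 35 36 28 16  5  1]
 [27 31 30 27 17  6 -2 -3 -3 -4 -3 -3 -2 -1  4 13 21 23 31 34 32 23 13  7]
 [24 28 32 32 26 14  4 -1 -1 -1 -2 -1  0  3 10 17 16 17 23 30 35 33 26 19]
 [21 25 30 34 32 24 13  8  4  2  3  4  7 12 17 19 13 13 18 26 32 35 34 29]
 [20 24 26 31 35 35 28 21 16 13 13 16 19 23 27 24 18 15 18 22 27 32 36 34]]
[-211.75932586   -8.59520391]
[-6.31189585 -2.33824834]
wheel [ 16.31579518 -47.99759522]
wheel [-31.61601408 -47.72920212]
w0 rear [-224.46595518  -50.63782382] front [-171.69250424  -49.13929563]
```

The bumper face is at about X=70–80, already at the fingers (X≈72), so I must move with it at once.

```bash
python3 -m creep '[[[0.144,0,0.006,0,-1],[0.112,0,0.0045,0,-1],[0.092,0,0.004,0,-1],[0.072,0,0.003,0,-1],[0.052,0,0.002,0,-1],[0.036,0,0.0015,0,-1],[0.024,0,0.001,0,-1],[0.012,0,0.0005,0,-1],[0.004,0,0,0,-1],[0,0,0,0,-1]]]'
python3 - <<'E'
from h import *
s=st()
v=np.zeros((600,800,3),np.uint8)
f=eyes.grab_frame("side");im=f["color"];cv2.imwrite("/tmp/s4.png",im[...,::-1])
v[:330,:800]=cv2.resize(im[185:285,180:350,::-1],(800,470),interpolation=cv2.INTER_CUBIC)[:330]
f=eyes.grab_frame("wrist");v[332:600,:350]=cv2.resize(f["color"][:,:,::-1],(350,268));cv2.imwrite("/tmp/w4.png",f["color"][...,::-1])
cv2.imwrite("pics/c6.png",v)
E
```

```text
t: 8.2
position: [562.3, 196.4, 77.4]
ee_rot: [-0.0, 0.749, 0.662, -0.0]
force: [-0.2, -0.4, 0.4]
grip_width: 0.6
gripper_force: 0.1
t 8.2 rackXY [2.148e+02 2.000e-01] z 77.4 yaw 1.4481 F [-0.16 -0.41  0.44] w 0.6
```

View pics/c6.png

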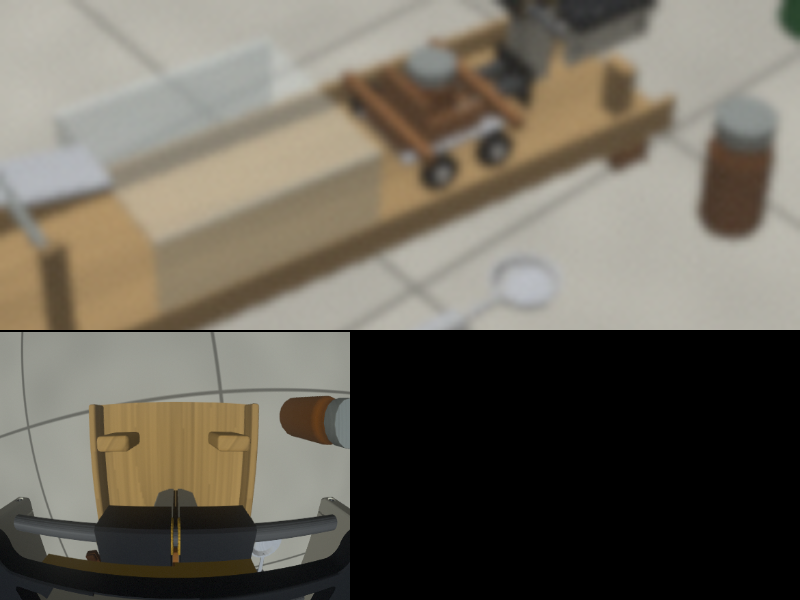

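Caught cleanly: the caddy stands on the fingers with the jar upright, well above the posts. The fingers are centred between the posts (wrist view 118/232, fingers 175). Next I hold, then let it down slowly.

```bash
python3 -m creep '[[[0,0,0,0,-1],[0,0,0,0,-1],[0,0,0,0,-1],[0,0,0,0,-1],[0,0,0,0,-1],[0,0,0,0,-1],[0,0,0,0,-1],[0,0,0,0,-1],[0,0,0,0,-1],[0,0,0,0,-1]]]'
python3 -m creep '[[[0,0,0,0,-1],[0,0,0,0,-1],[0.004,0,0,0,-1],[0.008,0,0,0,-1],[0.012,0,0.0005,0,-1],[0.015,0,0.0006,0,-1],[0.015,0,0.0006,0,-1],[0.015,0,0.0006,0,-1],[0.015,0,0.0006,0,-1],[0.015,0,0.0006,0,-1]]]'
python3 -m creep '[[[0.015,0,0.0006,0,-1],[0.015,0,0.0006,0,-1],[0.015,0,0.0006,0,-1],[0.015,0,0.0006,0,-1],[0.015,0,0.0006,0,-1],[0.015,0,0.0006,0,-1],[0.014,0,0.0006,0,-1],[0.013,0,0.0005,0,-1],[0.012,0,0.0005,0,-1],[0.01,0,0.0004,0,-1]]]'
python3 - <<'E'
from h import *
s=st()
v=np.zeros((600,800,3),np.uint8)
f=eyes.grab_frame("side");im=f["color"]
v[:400,:800]=cv2.resize(im[175:260,200:370,::-1],(800,400),interpolation=cv2.INTER_CUBIC)
cv2.imwrite("pics/c7.png",v[:400])
E
```

```text
t: 9.55
position: [562.3, 196.7, 77.5]
ee_rot: [0.0, 0.749, 0.662, 0.0]
force: [-0.5, 1.1, 0.1]
grip_width: 0.6
gripper_force: 0.2
t: 10.8
position: [565.4, 221.5, 76.6]
ee_rot: [-0.0, 0.749, 0.663, -0.0]
force: [-0.4, -0.1, -0.0]
grip_width: 0.6
gripper_force: 0.1
t: 12.05
position: [569.6, 255.9, 75.2]
ee_rot: [-0.0, 0.749, 0.662, 0.0]
force: [-0.5, -1.4, -0.3]
grip_width: 0.0
gripper_force: 0.2
t 12.05 rackXY [2.747e+02 1.000e-01] z 75.2 yaw 1.4483 F [-0.47 -1.4  -0.34] w 0.0
```

View pics/c7.png

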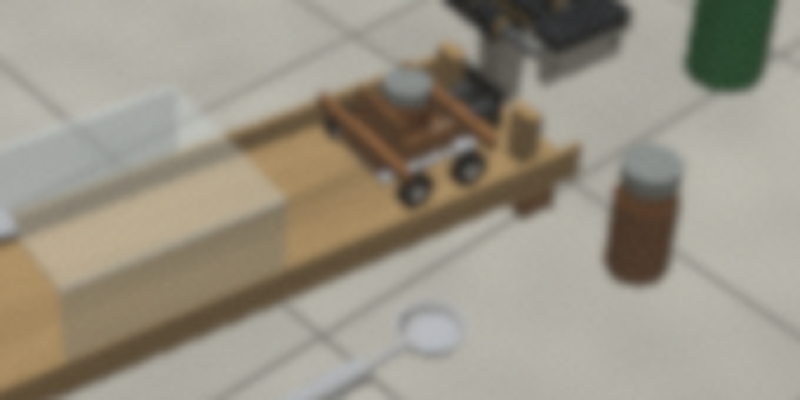

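The caddy is about 30 mm short of the posts and still on the fingers. I'll continue at 16 mm/s.

```bash
python3 -m creep '[[[0.009,0,0.0004,0,-1],[0.009,0,0.0004,0,-1],[0.009,0,0.0004,0,-1],[0.009,0,0.0004,0,-1],[0.009,0,0.0004,0,-1],[0.009,0,0.0004,0,-1],[0.009,0,0.0004,0,-1],[0.009,0,0.0004,0,-1],[0.008,0,0.0004,0,-1],[0.008,0,0.0004,0,-1]]]'
python3 -m creep '[[[0.008,0,0.0003,0,-1],[0.008,0,0.0003,0,-1],[0.008,0,0.0003,0,-1],[0.008,0,0.0003,0,-1],[0.008,0,0.0003,0,-1],[0.008,0,0.0003,0,-1],[0.008,0,0.0003,0,-1],[0.008,0,0.0003,0,-1],[0.008,0,0.0003,0,-1],[0.008,0,0.0003,0,-1]]]'
python3 - <<'E'
from h import *
s=st()
v=np.zeros((400,800,3),np.uint8)
f=eyes.grab_frame("side");im=f["color"]
v[:400,:800]=cv2.resize(im[165:225,250:370,::-1],(800,400),interpolation=cv2.INTER_CUBIC)
cv2.imwrite("pics/c8.png",v[:400])
E
```

```text
t: 13.35
position: [572.3, 277.8, 74.2]
ee_rot: [-0.0, 0.749, 0.663, 0.0]
force: [0.6, -0.0, -0.1]
grip_width: 0.4
gripper_force: 0.2
t: 14.6
position: [574.8, 297.6, 73.5]
ee_rot: [-0.0, 0.749, 0.662, 0.0]
force: [0.5, 0.3, -0.2]
grip_width: 0.4
gripper_force: 0.0
t 14.6 rackXY [316.7   0. ] z 73.5 yaw 1.4483 F [ 0.48  0.26 -0.21] w 0.4
```

View pics/c8.png

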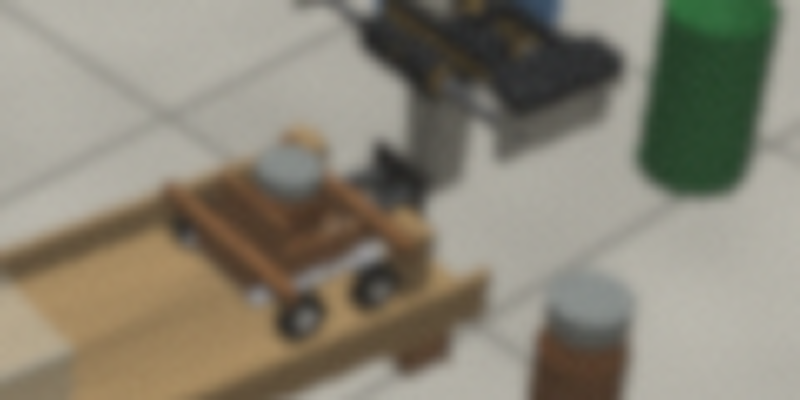

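The front wheel is at the posts. I'll go slowly a little further to be sure the bumper is free, then back off and up.

```bash
python3 -m creep '[[[0.008,0,0,0,-1],[0.008,0,0,0,-1],[0.008,0,0,0,-1],[0.008,0,0,0,-1],[0.008,0,0,0,-1],[0.008,0,0,0,-1],[0.008,0,0,0,-1],[0.008,0,0,0,-1],[0,0,0,0,-1],[0,0,0,0,-1]]]'
python3 -m creep '[[[0,0,-0.04,0,-1],[0,0,-0.1,0,-1],[0,0,-0.15,0,-1],[0,0,-0.15,0,-1],[0,0,-0.15,0,-1],[0,-0.1,-0.1,0,-1],[0,-0.1,0,0,-1],[0,-0.1,0,0,-1],[0,0,0,0,-1],[0,0,0,0,-1]]]'
python3 - <<'E'
from h import *
s=st()
v=np.zeros((600,800,3),np.uint8)
f=eyes.grab_frame("side");im=f["color"]
v[:600,:800]=cv2.resize(im[150:270,210:370,::-1],(800,600),interpolation=cv2.INTER_CUBIC)
cv2.imwrite("pics/c9.png",v)
E
```

```text
t: 15.9
position: [576.7, 313.3, 73.5]
ee_rot: [0.0, 0.749, 0.663, 0.0]
force: [0.5, -0.5, -0.5]
grip_width: 0.3
gripper_force: 0.0
t: 17.15
position: [502.9, 322.5, 246.5]
ee_rot: [0.0, 0.749, 0.662, 0.0]
force: [-0.5, -0.1, -0.8]
grip_width: 0.3
gripper_force: 0.0
t 17.15 rackXY [332.6  74.4] z 246.5 yaw 1.4482 F [-0.49 -0.11 -0.79] w 0.3
```

View pics/c9.png

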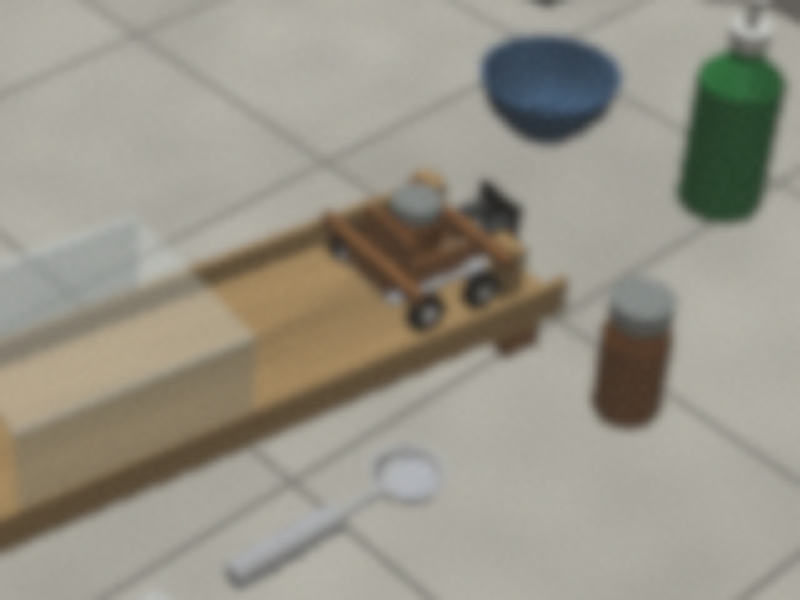

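The caddy rests against both posts with its jar upright at (417,205), the hand is clear and the bystanders are undisturbed.

```bash
python3 -c "
from bench import workorder
print(workorder.sign_off())"
```

```text
the job is handed in; nothing more can be done
None
```

The caddy was released, caught on the closed fingers, held over a second about 80 mm above the posts, then let down slowly to rest against them, jar upright; I handed the job in, but the bumper met the fingers before they were moving and I could not measure how far it was pushed in.

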